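# Zero the coffee grinder and set it for the press

## Robot

A 6-joint arm with a two-finger parallel gripper is mounted at the origin on a cart in front of the work surface, level with it; the furniture and walls round the work are solid. World frame = base frame: x ahead of the robot, y to its left, z up, the work surface at z = 0. Lengths are in m, angles in rad, forces in N, time in s.
With the tool pointing down it reaches from about 0.275 to 0.825 m from the base axis. Payload 5.2 kg.
Tool frame: the origin (TCP) lies at the very end of the fingers, on their centre line; the grasp point (between the pads) lies 19 mm behind it; z points along the fingers, y is the line along which they close (so a half turn about z gives the same grasp; the last joint's range is limited). The gripper opens to 93 mm and grips with 3 to 60 N. Pads are 15 mm wide; open, the fingers measure 128 mm over their backs; the gripper's body (75 mm by 188 mm) begins 65 mm behind the grasp point.
Start: joints at [1.125, 0.259, 1.535, -0, 1.348, -0.203], TCP at [0.132, 0.534, 0.219] pointing down, gripper open.
Joint ranges: [-3.14, 3.14], [-0.91, 2.08], [0.19, 2.58], [-1.22, 4.36], [0.22, 2.71], [-3.12, 3.12]. Speed limits (rad/s): [2.57, 2.57, 3.14, 3.14, 3.14, 3.14].

## Interface

Orientations are given as a 3x3 rotation matrix whose columns are the frame's x, y, z axes.
In Python, from bench import status, imaging, bot gives the robot as it stands.
- The arm moves only by the tool send_rows, never from a script. Its argument "targets" is a list of rows, each an object of numbers: "ax", "ay", "az": the turn, a rotation vector about the tool's x, y, z in rad; "tx", "ty", "tz": the shift along the tool's x, y, z in cm; "claw": the opening, from -1 (shut) to 1 (fully open), so that 0 is half open. A call has 1 to 12 rows; each row shifts and turns the commanded pose from where the row before left it, along the tool's axes as they then stand; what a row does not reach is not made up. A row lasts 1/8 s, in which the tool goes at most 62.5 mm and 10.7 degrees, less where a joint would pass 70% of its speed; a pose out of reach is approached as far as the arm can. A call with a gripper value outside its range is refused whole. The fingers move at their own pace and stop on an object; "grip_force" is the grip in N (left out, the last holds). Time passes only in rows, so rows that do not move let the fingers close. It gives the time, the measured TCP pose, the force, the opening and the grip force at its end, in the units of the state.
- status.state(): the state, without advancing time (a new reading comes with each control period).
- imaging.snapshot(name): name is "scene" or "top" or "wrist"; returns a dict with "color" (400x640x3 uint8, red, green, blue), "fx", "fy", "cx", "cy" (pixels), "camera_from_world" (4x4, takes a point from world to camera coordinates). Camera axes: x right, y up, looking along -z (the intrinsics and any distortion apply to the point x, -y, -z); pixel columns grow to the right and rows downward; lengths in m; the calibration is good to about 2 mm. The wrist camera is an equidistant fisheye: a pixel r from the principal point sees the ray r / f radians off the axis. A picture is of the moment at which its call begins. There is no depth.
- bot.job_done(): hands the job in; it is judged then, once.
The state is a dict: "t": time; "joint_positions": joint angles; "qvel": joint speeds; "joint_torque": joint torques, N m; "position": TCP position; "ee_rot": TCP orientation; "force": force on the tool from outside, world axes, zero at the start; "moment": the same for the moment, N m; "finger_gap": finger opening in m; "gripper_force": force on a finger pad.
Only numpy, scipy, OpenCV 4.12 (cv2) and the standard library are available. Lean on these libraries where they do the work, as an engineer would, in place of code of your own. Each camera call takes 0.05 s, during which the arm holds its last target. There are 200 camera calls.

## Task

The coffee grinder has just been cleaned, so its scale no longer means anything. Turn the grind dial gently clockwise until you feel the burrs just touch, without forcing them, then open it exactly six clicks coarser for the coffee press, and push the grounds bin fully home so it is ready to grind. Do not disturb the coffee press, the mug or the lunch tub standing round it.

Things in the scene. Friction and masses are not known exactly. Their poses are not given: they have to be found in the camera images.
- grinder: Steel burr coffee grinder, fixed; 210 mm deep (its x), 130 wide (y), 229 high. Origin on the worktop; its own -x points out of the front (bin side), z up. Front of tower 81 mm before the origin; below it the bin bay, 87 mm high, reaches 100 mm before the origin. Deck at 160 mm; smoked box hopper at the back starts 34 mm behind the origin, top at 229 mm.
- dial_grip (a point): On the upright axis of the grind dial, 20 mm above its underside, 14 mm below its top, 187 mm above the worktop. The dial is a round knurled aluminium knob, 52 mm across, 34 mm high, on the deck 30 mm in front of the grinder's origin; it can be gripped across its sides at any yaw. Within 62 mm of the axis nothing else rises above the black collar under it.
- dial_pointer (a point): Outer end of the red pointer line on the dial's top, 24 mm from the axis; it turns with the dial and only shows its angle. Where the burrs touch is shown by nothing and differs each time (dial angle -0.8 to -1.5): feel for it. Past first touch the resistance grows by 4 N m per rad on top of the clicks; pressing with 0.06 N m is enough, 0.6 N m (0.15 rad past touch) forces the burrs.
- grind_dial (a joint): Angle of the dial (rad): 0 = pointer to the grinder's front; + = counter-clockwise from above = coarser (large dots), - = clockwise = finer. 18 clicks a turn, 0.349 rad each, about 0.1 N m to pass one; released, it settles in the nearest notch. Let go at the touch, it rests in notch zero, 0.09 rad coarser than first touch; the sixth notch from there is 2.18 rad from first touch.
- bin_handle (a point): Middle of the bin's handle bar: an aluminium D handle, bar 10 mm thick and 54 mm long across the grinder's front, 46 mm above the worktop, 20 mm in front of the bin's black front panel. Its -x axis points out of the front.
- grounds_bin (a joint): How far the grounds bin stands out of its bay (m): 0 = fully home, up to 0.075. It slides with 1 to 2 N and for the last 9 mm rides over a ball catch that takes about 8 N and then pulls it home.
- steel_press: Bystander: steel coffee press, 101 x 152 x 233 mm, origin under its centre.
- mug_1: Bystander: the white mug with green spots nearest the front edge, 78 x 114 x 93 mm, origin under its centre.
- lunch_tub: Bystander: red food tub with a cream lid, 106 x 174 x 46 mm, origin under its centre.

How it is judged:
By the outcome, as a careful person would: the job done as asked, in the order asked, and still so for the second after the job is handed in, with the robot touching nothing.
It also fails if it takes over 72 s, if anything falls off the work surface, if the arm or the gripper's body presses on something with over 40 N, if the wrist force passes 120 N, or if a joint passes its speed limit or range.

## Working session

There is one attempt and no reset: what is moved stays moved. The work goes in short steps, Python scripts to look and compute and a tool call to move; the robot and the scene stay as the last step left them, time stands still between calls to the robot, and variables do not carry over. Pictures are saved under pics/ and viewed, at most 10 in all, crops included, and the job is handed in when it is done.

Besides the shell and the picture viewer there is one more tool, called after "Emit:" as name(argument=value, ...) on one line, values as JSON. send_rows: Moves the arm, as the interface text tells. Its arguments: {"type":"object","properties":{"targets":{"type":"array"},"grip_force":{"type":"number"}},"required":["targets"]}

```bash
mkdir -p pics; cat > h.py <<'E'
import numpy as np, cv2
from bench import status, imaging, bot
def snap(n):
    s=imaging.snapshot(n); return s
def save(s,f): cv2.imwrite('pics/'+f,cv2.cvtColor(s['color'],cv2.COLOR_RGB2BGR))
def ray(s,u,v,fish=False):
    x=(u-s['cx'])/s['fx']; y=(v-s['cy'])/s['fy']
    if fish:
        r=np.hypot(x,y); k=np.sin(r)/r if r>1e-9 else 1; d=np.array([x*k,-y*k,-np.cos(r)])
    else: d=np.array([x,-y,-1.])
    T=np.linalg.inv(np.array(s['camera_from_world'])); return T[:3,3],T[:3,:3]@d
def onz(s,u,v,z,fish=False):
    o,d=ray(s,u,v,fish); return o+d*(z-o[2])/d[2]
def proj(s,p,fish=False):
    c=(np.array(s['camera_from_world'])@np.r_[p,1])[:3]; x,y,z=c[0],-c[1],-c[2]
    if fish:
        r=np.hypot(x,y); t=np.arctan2(r,z); x,y,z=x/r*t,y/r*t,1
    return np.array([s['cx']+s['fx']*x/z,s['cy']+s['fy']*y/z])
E
python3 - <<'E'
from h import *
ims=[]
for n in ('scene','top'):
    s=snap(n); save(s,n+'0.png'); print(n,s['fx'],s['cx'],s['cy'],np.round(s['camera_from_world'],3).tolist())
st=status.state(); print(st)
E
```

```text
scene 426.59944912765377 324.8975185433039 194.28687078387642 [[-0.28, -0.96, -0.004, 0.099], [0.839, -0.246, 0.486, -0.55], [-0.467, 0.133, 0.874, -0.94], [0.0, 0.0, 0.0, 1.0]]
top 422.511025836096 318.94059097737494 200.49582519091265 [[-0.002, -1.0, -0.003, -0.096], [0.977, -0.003, 0.214, -0.574], [-0.214, -0.003, 0.977, -1.019], [0.0, 0.0, 0.0, 1.0]]
{'t': 0.1, 'joint_positions': array([ 1.12519927e+00,  2.59257488e-01,  1.53597023e+00,  1.24745391e-05,
        1.34799235e+00, -2.02804656e-01]), 'qvel': array([-2.49136649e-04,  1.46701705e-04, -4.39688341e-03, -3.72128794e-04,
        1.30060904e-03,  3.68233751e-05]), 'joint_torque': array([ 9.68341956e-04, -4.38203323e+01, -2.84646660e+01,  7.20554148e-02,
        3.61661450e-02, -8.07910419e-05]), 'position': array([0.13198818, 0.53342509, 0.21790901]), 'ee_rot': array([[-9.70669643e-01,  2.40416176e-01, -7.12384368e-04],
       [ 2.40416991e-01,  9.70668599e-01, -1.46325093e-03],
       [ 3.39699943e-04, -1.59160256e-03, -9.99998676e-01]]), 'force': array([-0.54932841, -0.91190136, -0.2968835 ]), 'moment': array([ 0.05529816, -0.02129326, -0.00921168]), 'gripper_force': 0.0, 'finger_gap': 0.09280573020112155}
```

View pics/scene0.png

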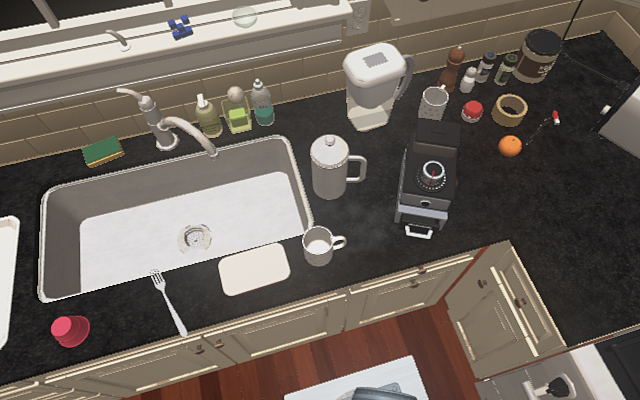

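View pics/top0.png

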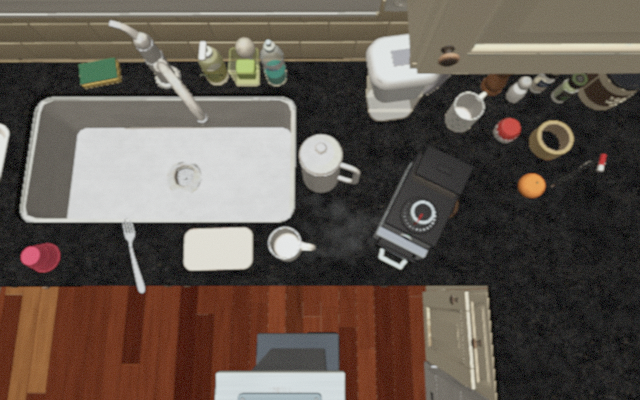

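The scene view puts the dial at about (432,173) and the handle at (418,231). In the top view they are at (421,214) and (393,258). The press, mug and tub stand to the left. I'll measure from magnified crops next.

```bash
python3 - <<'E'
from h import *
a=cv2.imread('pics/scene0.png')[115:245,380:480]; b=cv2.imread('pics/top0.png')[140:270,365:485]
k=lambda i,w:cv2.resize(i,None,fx=w,fy=w,interpolation=cv2.INTER_CUBIC)
m=3.5
cv2.imwrite('pics/crop0.png',np.hstack([k(a,m),k(b,m)]))
s=snap('top');
hsv=cv2.cvtColor(s['color'],cv2.COLOR_RGB2HSV); 
msk=((hsv[...,0]<10)|(hsv[...,0]>170))&(hsv[...,1]>120)&(hsv[...,2]>80); msk[:, :400]=0; msk[:,450:]=0; msk[:190]=0;msk[240:]=0
v,u=np.nonzero(msk); print('red top',list(zip(u,v)))
for (u,v,z) in [(421,214,.201),(393,258,.046)]: print(onz(s,u,v,z))
E
```

```text
red top [(np.int64(420), np.int64(214)), (np.int64(421), np.int64(214)), (np.int64(422), np.int64(214)), (np.int64(419), np.int64(215)), (np.int64(420), np.int64(215)), (np.int64(421), np.int64(215)), (np.int64(422), np.int64(215)), (np.int64(419), np.int64(216)), (np.int64(420), np.int64(216)), (np.int64(421), np.int64(216)), (np.int64(422), np.int64(216)), (np.int64(419), np.int64(217)), (np.int64(420), np.int64(217)), (np.int64(421), np.int64(217)), (np.int64(419), np.int64(218)), (np.int64(420), np.int64(218)), (np.int64(415), np.int64(223))]
[ 0.5121108  -0.32306501  0.201     ]
[ 0.42833882 -0.28409327  0.046     ]
```

View pics/crop0.png

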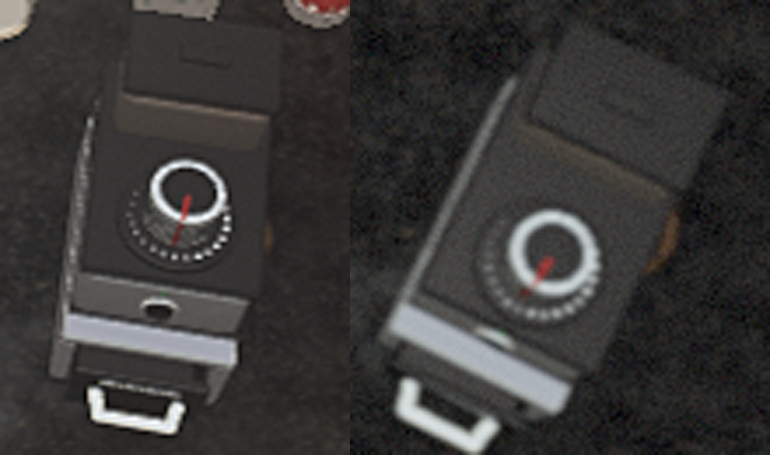

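```bash
python3 - <<'E'
from h import *
t=snap('top'); s=snap('scene')
def tri(a,b):
    (o1,d1),(o2,d2)=ray(s,*a),ray(t,*b); A=np.c_[d1,-d2]; x=np.linalg.lstsq(A,o2-o1,rcond=None)[0]
    p,q=o1+d1*x[0],o2+d2*x[1]; return (p+q)/2,np.linalg.norm(p-q)
c=lambda x,y:(380+x/3.5,115+y/3.5); g=lambda x,y:(365+(x-350)/3.5,140+y/3.5)
D=tri(c(189,192),g(553,252)); H=tri(c(136,424),g(446,432)); print(D,H)
print(onz(t,*g(553,252),.201),onz(s,*c(189,192),.201),onz(t,*g(446,432),.046),onz(s,*c(136,424),.046))
d=D[0]-H[0]; print('yaw',np.degrees(np.arctan2(d[1],d[0])),np.hypot(*d[:2]))
for a,b,z in [((390,328),(575,400),.087),((520,85),(400,305),.16),((540,105),(690,185),.229),((407,420),(485,448),.046)]:
    e=onz(t,*g(*b),z)-onz(t,*g(*a),z); print(a,np.degrees(np.arctan2(e[1],e[0])),np.hypot(*e[:2]))
E
```

```text
(array([ 0.51735677, -0.3292177 ,  0.19605497]), np.float64(0.0006442405014946997)) (array([ 0.41617886, -0.28146998,  0.04010716]), np.float64(0.003828527780062849))
[ 0.51658323 -0.32771534  0.201     ] [ 0.51460965 -0.32721294  0.201     ] [ 0.41478225 -0.28211927  0.046     ] [ 0.41505196 -0.27774315  0.046     ]
yaw -25.26349051406911 0.11187856793785445
(390, 328) -111.77016159722893 0.13639898120974767
(520, 85) 150.16233947403583 0.17263974575952176
(540, 105) -119.90826200578303 0.10353215986396792
(407, 420) -109.9739218038771 0.0587028268123639
```

```bash
cat >> h.py <<'E'
from scipy.spatial.transform import Rotation as R
def sim(p,M,rows):
    out=[]
    for r in rows:
        t=[r.get(k,0)/100 for k in('tx','ty','tz')]; p=p+M@t   # shift then turn
        M=M@R.from_rotvec([r.get(k,0) for k in('ax','ay','az')]).as_matrix(); out.append(p)
    return p,M,np.array(out)
E
python3 - <<'E'
from h import *
t=snap('top'); s=snap('scene')
for z in (.2,.3): print('faucet',onz(t,202,118,z),onz(s,213,153,z),'press',onz(t,321,150,.233))
st=status.state(); 
rows=[dict(tz=-4)]*2+[dict(tx=-4.0,ty=.8,az=.07)]*24
p,M,o=sim(st['position'],st['ee_rot'],rows); print(p,np.arctan2(M[1,0],M[0,0])); print(np.round(np.hypot(o[::4,0],o[::4,1]),3),np.round(o[::4],3).tolist())
E
```

```text
faucet [0.74059789 0.17323992 0.2       ] [0.7186664  0.18670448 0.2       ] press [ 0.64998287 -0.10308806  0.233     ]
faucet [0.69717941 0.14338638 0.3       ] [0.64337883 0.17515445 0.3       ] press [ 0.64998287 -0.10308806  0.233     ]
[ 0.70478893 -0.11862063  0.29861035] 1.2187614666229944
[0.55  0.578 0.615 0.649 0.677 0.699 0.713] [[0.132, 0.534, 0.258], [0.254, 0.52, 0.298], [0.406, 0.462, 0.298], [0.536, 0.365, 0.298], [0.635, 0.236, 0.298], [0.694, 0.084, 0.299], [0.708, -0.078, 0.299]]
```

```bash
python3 - <<'E'
from h import *
st=status.state(); 
for ty in (-.2,-.6):
 for tx in (-4,-4.2):
  for az in (.07,.078):
    rows=[dict(tz=-4)]*2+[dict(tx=tx,ty=ty,az=az)]*24
    p,M,o=sim(st['position'],st['ee_rot'],rows); print(ty,tx,az,p,np.arctan2(M[1,0],M[0,0]),np.round(np.hypot(o[::4,0],o[::4,1]),3))
E
```

```text
-0.2 -4 0.07 [ 0.52043255 -0.22490313  0.29868972] 1.2187614666229944 [0.55  0.549 0.549 0.55  0.554 0.559 0.565]
-0.2 -4 0.078 [ 0.43972767 -0.23399154  0.29870865] 1.0267614462953147 [0.55  0.548 0.542 0.534 0.523 0.512 0.501]
-0.2 -4.2 0.07 [ 0.54168905 -0.26177441  0.29870133] 1.2187614666229944 [0.55  0.55  0.553 0.56  0.571 0.584 0.598]
-0.2 -4.2 0.078 [ 0.45698166 -0.27151736  0.29872128] 1.0267614462953147 [0.55  0.549 0.546 0.543 0.539 0.536 0.532]
-0.6 -4 0.07 [ 0.44668999 -0.26741613  0.29872147] 1.2187614666229944 [0.55  0.537 0.522 0.512 0.508 0.51  0.518]
-0.6 -4 0.078 [ 0.36467603 -0.2684995   0.29873727] 1.0267614462953147 [0.55  0.536 0.515 0.495 0.477 0.462 0.454]
-0.6 -4.2 0.07 [ 0.4679465  -0.30428741  0.29873308] 1.2187614666229944 [0.55  0.538 0.527 0.523 0.526 0.537 0.553]
-0.6 -4.2 0.078 [ 0.38193002 -0.30602533  0.29874989] 1.0267614462953147 [0.55  0.537 0.52  0.505 0.494 0.488 0.488]
```

Emit:
send_rows(targets=[{"tz":-4,"claw":0.55},{"tz":-4,"claw":0.55},{"tx":-4.2,"ty":-0.2,"az":0.07,"claw":0.55},{"tx":-4.2,"ty":-0.2,"az":0.07,"claw":0.55},{"tx":-4.2,"ty":-0.2,"az":0.07,"claw":0.55},{"tx":-4.2,"ty":-0.2,"az":0.07,"claw":0.55},{"tx":-4.2,"ty":-0.2,"az":0.07,"claw":0.55},{"tx":-4.2,"ty":-0.2,"az":0.07,"claw":0.55},{"tx":-4.2,"ty":-0.2,"az":0.07,"claw":0.55},{"tx":-4.2,"ty":-0.2,"az":0.07,"claw":0.55},{"tx":-4.2,"ty":-0.2,"az":0.07,"claw":0.55},{"tx":-4.2,"ty":-0.2,"az":0.07,"claw":0.55}])

```text
schema error: expected keys ax, ay, az, tx, ty, tz, claw
```

Emit:
send_rows(targets=[{"tx":-4.2,"ty":-0.2,"az":0.07,"claw":0.55},{"tx":-4.2,"ty":-0.2,"az":0.07,"claw":0.55},{"tx":-4.2,"ty":-0.2,"az":0.07,"claw":0.55},{"tx":-4.2,"ty":-0.2,"az":0.07,"claw":0.55},{"tx":-4.2,"ty":-0.2,"az":0.07,"claw":0.55},{"tx":-4.2,"ty":-0.2,"az":0.07,"claw":0.55},{"tx":-4.2,"ty":-0.2,"az":0.07,"claw":0.55},{"tx":-4.2,"ty":-0.2,"az":0.07,"claw":0.55},{"tx":-4.2,"ty":-0.2,"az":0.07,"claw":0.55},{"tx":-4.2,"ty":-0.2,"az":0.07,"claw":0.55},{"tx":-4.2,"ty":-0.2,"az":0.07,"claw":0.55},{"claw":0.55}])

```text
schema error: expected keys ax, ay, az, tx, ty, tz, claw
```

```bash
python3 - <<'E'
from h import *
st=status.state(); M=st['ee_rot']; print(st['t'],st['position'],np.arctan2(M[1,0],M[0,0]),st['finger_gap'],st['moment'],st['force'],st['joint_positions'])
d=M.T@(np.array([.5155,-.3275,.299])-st['position']); print('move cm',d*100)
w=snap('wrist'); save(w,'w1.png'); print(w['fx'],w['cx'],w['cy']); print(proj(w,[.5155,-.3275,.201],True))
E
```

```text
0.35 [0.13215878 0.53374509 0.21844177] 2.898761441568959 0.0928091112519416 [-0.05699043  0.01267145  0.0333584 ] [-0.21974899  0.11053359 -0.64613902] [ 1.12518693e+00  2.58782809e-01  1.53527987e+00 -1.37291129e-05
  1.34799181e+00 -2.02775164e-01]
move cm [-57.91758459 -74.38386481  -8.02660068]
309.70691628693146 319.26485528498296 202.24962010250078
[ 24.9712553  432.41205257]
```

View pics/w1.png

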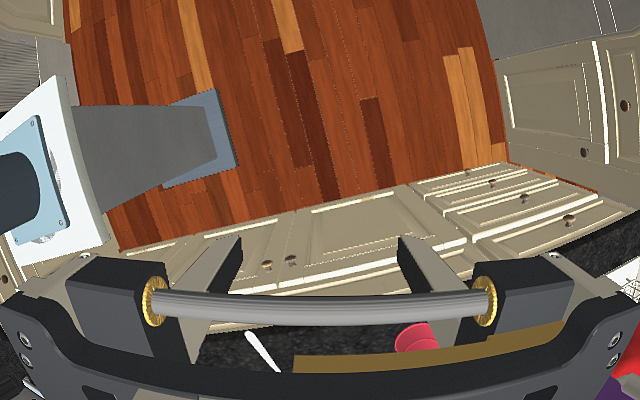

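The arm hasn't moved, because every row needs all seven keys. The wrist view shows the floor, with the fingers along the bottom edge. I'll resend.

Emit:
send_rows(targets=[{"ax":0,"ay":0,"az":0,"tx":0,"ty":0,"tz":-4,"claw":0.55},{"ax":0,"ay":0,"az":0,"tx":0,"ty":0,"tz":-4,"claw":0.55},{"ax":0,"ay":0,"az":0.07,"tx":-4.2,"ty":-0.2,"tz":0,"claw":0.55},{"ax":0,"ay":0,"az":0.07,"tx":-4.2,"ty":-0.2,"tz":0,"claw":0.55},{"ax":0,"ay":0,"az":0.07,"tx":-4.2,"ty":-0.2,"tz":0,"claw":0.55},{"ax":0,"ay":0,"az":0.07,"tx":-4.2,"ty":-0.2,"tz":0,"claw":0.55},{"ax":0,"ay":0,"az":0.07,"tx":-4.2,"ty":-0.2,"tz":0,"claw":0.55},{"ax":0,"ay":0,"az":0.07,"tx":-4.2,"ty":-0.2,"tz":0,"claw":0.55},{"ax":0,"ay":0,"az":0.07,"tx":-4.2,"ty":-0.2,"tz":0,"claw":0.55},{"ax":0,"ay":0,"az":0.07,"tx":-4.2,"ty":-0.2,"tz":0,"claw":0.55},{"ax":0,"ay":0,"az":0.07,"tx":-4.2,"ty":-0.2,"tz":0,"claw":0.55},{"ax":0,"ay":0,"az":0.07,"tx":-4.2,"ty":-0.2,"tz":0,"claw":0.55}])

```text
t: 1.9
position: [0.4719, 0.2983, 0.2985]
ee_rot: [[-0.586, 0.811, -0.0], [0.811, 0.586, 0.0], [0.0, 0.0, -1.0]]
force: [0.8, -0.1, 0.5]
finger_gap: 0.0724
gripper_force: 0.0
```

Emit:
send_rows(targets=[{"ax":0,"ay":0,"az":0.07,"tx":-4.2,"ty":-0.2,"tz":0,"claw":0.55},{"ax":0,"ay":0,"az":0.07,"tx":-4.2,"ty":-0.2,"tz":0,"claw":0.55},{"ax":0,"ay":0,"az":0.07,"tx":-4.2,"ty":-0.2,"tz":0,"claw":0.55},{"ax":0,"ay":0,"az":0.07,"tx":-4.2,"ty":-0.2,"tz":0,"claw":0.55},{"ax":0,"ay":0,"az":0.07,"tx":-4.2,"ty":-0.2,"tz":0,"claw":0.55},{"ax":0,"ay":0,"az":0.07,"tx":-4.2,"ty":-0.2,"tz":0,"claw":0.55},{"ax":0,"ay":0,"az":0.07,"tx":-4.2,"ty":-0.2,"tz":0,"claw":0.55},{"ax":0,"ay":0,"az":0.07,"tx":-4.2,"ty":-0.2,"tz":0,"claw":0.55},{"ax":0,"ay":0,"az":0.07,"tx":-4.2,"ty":-0.2,"tz":0,"claw":0.55},{"ax":0,"ay":0,"az":0.07,"tx":-4.2,"ty":-0.2,"tz":0,"claw":0.55},{"ax":0,"ay":0,"az":0.07,"tx":-4.2,"ty":-0.2,"tz":0,"claw":0.55},{"ax":0,"ay":0,"az":0,"tx":0,"ty":0,"tz":0,"claw":0.55}])

```text
t: 3.4
position: [0.5736, -0.1428, 0.2982]
ee_rot: [[0.146, 0.989, -0.001], [0.989, -0.146, -0.0], [-0.001, -0.001, -1.0]]
force: [0.6, 0.3, 0.7]
finger_gap: 0.0721
gripper_force: 0.0
```

```bash
cat > where.py <<'E'
from h import *
import sys
st=status.state(); M=st['ee_rot']; print('t',st['t'],'p',np.round(st['position'],4),'yaw',round(float(np.arctan2(M[1,0],M[0,0])),4),'gap',st['finger_gap'],'mz',st['moment'].round(3),'F',st['force'].round(2),'gf',st['gripper_force'],'j6',st['joint_positions'][5])
if len(sys.argv)>3:
    d=M.T@(np.array(list(map(float,sys.argv[1:4])))-st['position']); print('move cm',(d*100).round(2))
E
python3 where.py .5155 -.3275 .23; python3 - <<'E'
from h import *
w=snap('wrist'); save(w,'w2.png'); print(proj(w,[.5155,-.3275,.201],True))
E
```

```text
t 3.4 p [ 0.5736 -0.1428  0.2982] yaw 1.4244 gap 0.07211552649589031 mz [-0.109  0.051 -0.02 ] F [0.61 0.32 0.73] gf 0.0 j6 -0.2857731423970739
move cm [-19.11  -3.05   6.84]
[293.77936822 359.49608469]
```

View pics/w2.png

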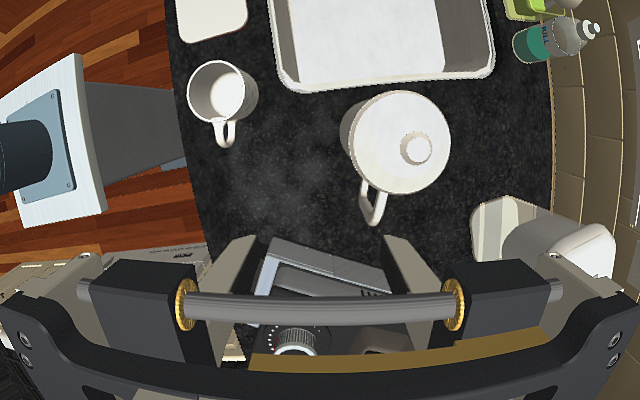

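The press, mug and grinder are all visible. The dial shows at about (296,345), close to the predicted (294,359). Next I move above it.

Emit:
send_rows(targets=[{"ax":0,"ay":0,"az":0,"tx":-3.2,"ty":-0.5,"tz":0,"claw":0.55},{"ax":0,"ay":0,"az":0,"tx":-3.2,"ty":-0.5,"tz":0,"claw":0.55},{"ax":0,"ay":0,"az":0,"tx":-3.2,"ty":-0.5,"tz":0,"claw":0.55},{"ax":0,"ay":0,"az":0,"tx":-3.2,"ty":-0.5,"tz":0,"claw":0.55},{"ax":0,"ay":0,"az":0,"tx":-3.2,"ty":-0.5,"tz":0,"claw":0.55},{"ax":0,"ay":0,"az":0,"tx":-3.1,"ty":-0.5,"tz":0,"claw":0.55},{"ax":0,"ay":0,"az":0.08,"tx":0,"ty":0,"tz":1,"claw":0.55},{"ax":0,"ay":0,"az":0.08,"tx":0,"ty":0,"tz":1,"claw":0.55},{"ax":0,"ay":0,"az":0.08,"tx":0,"ty":0,"tz":1,"claw":0.55},{"ax":0,"ay":0,"az":0.08,"tx":0,"ty":0,"tz":1,"claw":0.55},{"ax":0,"ay":0,"az":0.08,"tx":0,"ty":0,"tz":1,"claw":0.55},{"ax":0,"ay":0,"az":0,"tx":0,"ty":0,"tz":0,"claw":0.55}])

```text
t: 4.95
position: [0.5176, -0.3231, 0.2479]
ee_rot: [[0.514, 0.858, -0.001], [0.858, -0.514, 0.002], [0.001, -0.002, -1.0]]
force: [0.7, -0.6, 0.1]
finger_gap: 0.0718
gripper_force: 0.0
```

```bash
python3 where.py .5155 -.3275 .172; python3 - <<'E'
from h import *
im=[]
w=snap('wrist'); s=snap('scene');t=snap('top')
p=status.state()['position']; print('scene proj dial',proj(s,[.5155,-.3275,.201]),proj(s,p),'wrist',proj(w,[.5155,-.3275,.201],True),'top',proj(t,p))
k=lambda i,w:cv2.resize(i,w,interpolation=cv2.INTER_CUBIC)
cv2.imwrite('pics/w3.png',cv2.cvtColor(np.hstack([k(w['color'][240:400,200:440],(480,320)),k(s['color'][120:220,395:475],(256,320))]),cv2.COLOR_RGB2BGR))
E
```

```text
t 4.95 p [ 0.5176 -0.3231  0.2479] yaw 1.0315 gap 0.07184488481810522 mz [-0.078  0.083  0.013] F [ 0.74 -0.6   0.07] gf 0.0 j6 -0.20169726706549376
move cm [-0.49  0.06  7.59]
scene proj dial [433.96360436 169.53525258] [436.79152419 158.07700966] wrist [320.1911146  225.86619791] top [426.79628643 207.07935913]
```

View pics/w3.png

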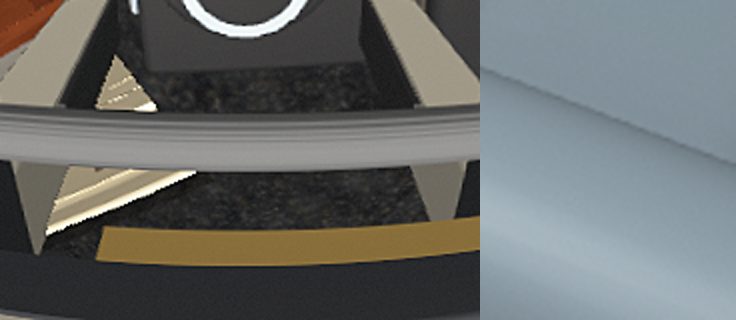

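The wrist view now shows the dial's white ring above the crop, between the fingers. I'll fit its centre numerically.

```bash
cat > ring.py <<'E'
from h import *
w=snap('wrist'); hsv=cv2.cvtColor(w['color'],cv2.COLOR_RGB2HSV)
c=proj(w,[.5155,-.3275,.201],True)
m=((hsv[...,2]>190)&(hsv[...,1]<40)).astype(np.uint8)
v,u=np.mgrid[:400,:640]; m[np.hypot(u-c[0],v-c[1])>75]=0
n,l,S,C=cv2.connectedComponentsWithStats(m); i=1+S[1:,4].argmax(); vv,uu=np.nonzero(l==i)
P=np.array([onz(w,a,b,.201,True) for a,b in zip(uu,vv)])[:,:2]
A=np.c_[2*P,np.ones(len(P))]; x=np.linalg.lstsq(A,(P**2).sum(1),rcond=None)[0]; r=np.sqrt(x[2]+x[0]**2+x[1]**2)
print('ring px',S[i],'centre',x[:2],'r',r)
q=((hsv[...,0]<8)|(hsv[...,0]>172))&(hsv[...,1]>130)&(hsv[...,2]>90); q&=np.hypot(u-c[0],v-c[1])<90
vv,uu=np.nonzero(q); Q=np.array([onz(w,a,b,.201,True) for a,b in zip(uu,vv)])[:,:2]
if len(Q):
    e=Q-x[:2]; e=e[np.hypot(*e.T)<.027]; a=np.arctan2(*e.sum(0)[::-1]); print('pointer n',len(e),'world dir',a,'dial angle',(a-np.pi+np.radians(25)+np.pi)%(2*np.pi)-np.pi)
st=status.state(); print('off tool cm',(st['ee_rot'].T@(np.r_[x[:2],.172]-st['position'])*100).round(2))
E
python3 ring.py
```

```text
ring px [ 285  192   71   65 1224] centre [ 0.51597594 -0.32896294] r 0.023234224275335454
pointer n 129 world dir 2.5895732747357485 dial angle -0.11568706585546229
off tool cm [-0.48  0.07  7.73]
```

Emit:
send_rows(targets=[{"ax":0,"ay":0,"az":0,"tx":-0.5,"ty":0.1,"tz":1,"claw":0.55},{"ax":0,"ay":0,"az":0,"tx":0,"ty":0,"tz":2,"claw":0.55},{"ax":0,"ay":0,"az":0,"tx":0,"ty":0,"tz":2,"claw":0.55},{"ax":0,"ay":0,"az":0,"tx":0,"ty":0,"tz":1.6,"claw":0.55},{"ax":0,"ay":0,"az":0,"tx":0,"ty":0,"tz":1,"claw":0.55},{"ax":0,"ay":0,"az":0,"tx":0,"ty":0,"tz":0,"claw":0.55},{"ax":0,"ay":0,"az":0,"tx":0,"ty":0,"tz":0,"claw":0.3},{"ax":0,"ay":0,"az":0,"tx":0,"ty":0,"tz":0,"claw":0},{"ax":0,"ay":0,"az":0,"tx":0,"ty":0,"tz":0,"claw":-0.2},{"ax":0,"ay":0,"az":0,"tx":0,"ty":0,"tz":0,"claw":-0.2}], grip_force=20)

```text
t: 6.4
position: [0.5158, -0.3297, 0.1734]
ee_rot: [[0.516, 0.857, 0.001], [0.857, -0.516, -0.001], [-0.0, 0.001, -1.0]]
force: [-1.2, 0.8, 3.2]
finger_gap: 0.0514
gripper_force: 20.0
```

```bash
python3 where.py .516 -.329 .172
```

```text
t 6.4 p [ 0.5158 -0.3297  0.1734] yaw 1.0289 gap 0.051434104271087695 mz [-0.015  0.28   0.01 ] F [-1.24  0.83  3.23] gf 20.000836551189423 j6 -0.20880495589409132
move cm [ 0.07 -0.02  0.14]
```

Emit:
send_rows(targets=[{"ax":0,"ay":0,"az":0.1,"tx":0,"ty":0,"tz":0,"claw":-0.2},{"ax":0,"ay":0,"az":0.1,"tx":0,"ty":0,"tz":0,"claw":-0.2},{"ax":0,"ay":0,"az":0.1,"tx":0,"ty":0,"tz":0,"claw":-0.2},{"ax":0,"ay":0,"az":0.1,"tx":0,"ty":0,"tz":0,"claw":-0.2},{"ax":0,"ay":0,"az":0.1,"tx":0,"ty":0,"tz":0,"claw":-0.2},{"ax":0,"ay":0,"az":0.06,"tx":0,"ty":0,"tz":0,"claw":-0.2},{"ax":0,"ay":0,"az":0,"tx":0,"ty":0,"tz":0,"claw":-0.2}])

```text
t: 7.28
position: [0.5147, -0.3286, 0.1733]
ee_rot: [[0.892, 0.451, -0.002], [0.451, -0.892, 0.001], [-0.001, -0.002, -1.0]]
force: [-3.5, 5.0, 5.9]
finger_gap: 0.0516
gripper_force: 20.0
```

```bash
python3 where.py; python3 ring.py
```

```text
t 7.275 p [ 0.5147 -0.3286  0.1733] yaw 0.4683 gap 0.05159870573491191 mz [ 0.533  0.785 -0.037] F [-3.55  5.04  5.9 ] gf 20.00150352716446 j6 0.35195697489911587
ring px [ 269  219  101   77 2003] centre [ 0.51593384 -0.32877974] r 0.023135224200005997
pointer n 238 world dir 2.0617277801761222 dial angle -0.6435325604150886
off tool cm [0.1  0.07 0.14]
```

Emit:
send_rows(targets=[{"ax":0,"ay":0,"az":0.08,"tx":0,"ty":0,"tz":0,"claw":-0.2},{"ax":0,"ay":0,"az":0,"tx":0,"ty":0,"tz":0,"claw":-0.2}])

```text
t: 7.58
position: [0.5146, -0.3284, 0.1734]
ee_rot: [[0.926, 0.378, -0.002], [0.378, -0.926, 0.002], [-0.001, -0.002, -1.0]]
force: [-4.3, 4.2, 7.5]
finger_gap: 0.0515
gripper_force: 20.0
```

```bash
python3 where.py; python3 ring.py|grep poi
```

```text
t 7.575 p [ 0.5146 -0.3284  0.1734] yaw 0.388 gap 0.05152973777204263 mz [ 0.652  0.884 -0.145] F [-4.34  4.24  7.49] gf 20.00143826007843 j6 0.43225998189539894
pointer n 239 world dir 1.977442490551975 dial angle -0.7278178500392358
```

Emit:
send_rows(targets=[{"ax":0,"ay":0,"az":0.07,"tx":0,"ty":0,"tz":0,"claw":-0.2},{"ax":0,"ay":0,"az":0,"tx":0,"ty":0,"tz":0,"claw":-0.2}])

```text
t: 7.88
position: [0.5146, -0.3282, 0.1733]
ee_rot: [[0.95, 0.313, -0.002], [0.313, -0.95, 0.002], [-0.001, -0.003, -1.0]]
force: [-5.0, 5.5, 7.1]
finger_gap: 0.0516
gripper_force: 20.0
```

```bash
python3 where.py; python3 ring.py|grep poi
```

```text
t 7.875 p [ 0.5146 -0.3282  0.1733] yaw 0.3185 gap 0.05158950078192728 mz [0.661 0.921 0.001] F [-4.99  5.51  7.11] gf 20.001217424869537 j6 0.5019142620112947
pointer n 236 world dir 1.9060520672182681 dial angle -0.7992082733729426
```

Emit:
send_rows(targets=[{"ax":0,"ay":0,"az":0.08,"tx":0,"ty":0,"tz":0,"claw":-0.2},{"ax":0,"ay":0,"az":0,"tx":0,"ty":0,"tz":0,"claw":-0.2}])

```text
t: 8.18
position: [0.5145, -0.328, 0.1733]
ee_rot: [[0.972, 0.236, -0.002], [0.236, -0.972, 0.002], [-0.002, -0.003, -1.0]]
force: [-5.5, 5.0, 7.3]
finger_gap: 0.052
gripper_force: 20.0
```

```bash
python3 where.py; python3 ring.py|grep poi
```

```text
t 8.175 p [ 0.5145 -0.328   0.1733] yaw 0.2384 gap 0.05203683139602158 mz [0.795 0.989 0.042] F [-5.54  5.05  7.25] gf 20.001381039619446 j6 0.5820735788009328
pointer n 235 world dir 1.8306255974802572 dial angle -0.8746347431109536
```

Emit:
send_rows(targets=[{"ax":0,"ay":0,"az":0.06,"tx":0,"ty":0,"tz":0,"claw":-0.2},{"ax":0,"ay":0,"az":0,"tx":0,"ty":0,"tz":0,"claw":-0.2}])

```text
t: 8.48
position: [0.5144, -0.3278, 0.1733]
ee_rot: [[0.984, 0.178, -0.002], [0.178, -0.984, 0.003], [-0.002, -0.003, -1.0]]
force: [-5.5, 5.5, 7.8]
finger_gap: 0.0519
gripper_force: 20.0
```

```bash
python3 where.py; python3 ring.py|grep poi
```

```text
t 8.475 p [ 0.5144 -0.3278  0.1733] yaw 0.1788 gap 0.05191732594591674 mz [0.987 1.055 0.195] F [-5.45  5.46  7.8 ] gf 20.00352054834366 j6 0.6416922859192993
pointer n 235 world dir 1.7672055483804656 dial angle -0.9380547922107452
```

Emit:
send_rows(targets=[{"ax":0,"ay":0,"az":0.03,"tx":0,"ty":0,"tz":0,"claw":-0.2},{"ax":0,"ay":0,"az":0,"tx":0,"ty":0,"tz":0,"claw":-0.2}])

```text
t: 8.78
position: [0.5144, -0.3277, 0.1733]
ee_rot: [[0.989, 0.149, -0.002], [0.149, -0.989, 0.003], [-0.002, -0.003, -1.0]]
force: [-6.3, 5.1, 8.3]
finger_gap: 0.0515
gripper_force: 20.0
```

```bash
python3 where.py; python3 ring.py|grep poi; python3 where.py
```

```text
t 8.775 p [ 0.5144 -0.3277  0.1733] yaw 0.1493 gap 0.05154559378582194 mz [1.088 0.989 0.162] F [-6.31  5.14  8.33] gf 20.00562697649002 j6 0.6712344767994134
pointer n 235 world dir 1.7391529017993412 dial angle -0.9661074387918696
t 8.825 p [ 0.5144 -0.3277  0.1733] yaw 0.1495 gap 0.051509480658024354 mz [1.147 1.02  0.231] F [-5.04  5.84  7.79] gf 20.005585849285126 j6 0.6709739462905865
```

Emit:
send_rows(targets=[{"ax":0,"ay":0,"az":0.03,"tx":0,"ty":0,"tz":0,"claw":-0.2},{"ax":0,"ay":0,"az":0,"tx":0,"ty":0,"tz":0,"claw":-0.2}])

```text
t: 9.07
position: [0.5144, -0.3276, 0.1733]
ee_rot: [[0.993, 0.119, -0.002], [0.119, -0.993, 0.003], [-0.002, -0.003, -1.0]]
force: [-5.5, 5.4, 8.1]
finger_gap: 0.0518
gripper_force: 20.0
```

```bash
python3 where.py; python3 ring.py|grep poi; python3 where.py; python3 ring.py|grep poi; python3 where.py
```

```text
t 9.075 p [ 0.5144 -0.3276  0.1733] yaw 0.1194 gap 0.051820296124897545 mz [1.233 1.069 0.219] F [-5.47  5.41  8.05] gf 20.008524656295776 j6 0.7011092644226695
pointer n 232 world dir 1.7079970653805758 dial angle -0.997263275210635
t 9.125 p [ 0.5144 -0.3276  0.1733] yaw 0.1196 gap 0.05166794960335451 mz [1.195 1.018 0.272] F [-5.18  5.5   8.38] gf 20.00848263502121 j6 0.7008908617463276
pointer n 233 world dir 1.7092760332867898 dial angle -0.995984307304421
t 9.175 p [ 0.5144 -0.3276  0.1733] yaw 0.1197 gap 0.05171347973156929 mz [1.217 1.015 0.174] F [-5.34  6.21  8.29] gf 20.008380711078644 j6 0.7008057997467787
```

Resistance stays at about 0.22 N m even past the detent hump, where it should have dropped to about 0 or below. So the burrs touch at a dial angle of about -0.92, and I'm now only about 0.07 rad past that. I'll open from here, aiming for about +1.28.

Emit:
send_rows(targets=[{"ax":0,"ay":0,"az":-0.11,"tx":0.1,"ty":0.1,"tz":0,"claw":-0.2},{"ax":0,"ay":0,"az":-0.11,"tx":0,"ty":0,"tz":0,"claw":-0.2},{"ax":0,"ay":0,"az":-0.11,"tx":0,"ty":0,"tz":0,"claw":-0.2},{"ax":0,"ay":0,"az":-0.11,"tx":0,"ty":0,"tz":0,"claw":-0.2},{"ax":0,"ay":0,"az":-0.11,"tx":0,"ty":0,"tz":0,"claw":-0.2},{"ax":0,"ay":0,"az":-0.11,"tx":0,"ty":0,"tz":0,"claw":-0.2},{"ax":0,"ay":0,"az":-0.11,"tx":0,"ty":0,"tz":0,"claw":-0.2},{"ax":0,"ay":0,"az":-0.11,"tx":0,"ty":0,"tz":0,"claw":-0.2},{"ax":0,"ay":0,"az":-0.11,"tx":0,"ty":0,"tz":0,"claw":-0.2},{"ax":0,"ay":0,"az":-0.11,"tx":0,"ty":0,"tz":0,"claw":-0.2},{"ax":0,"ay":0,"az":0,"tx":0,"ty":0,"tz":0,"claw":-0.2}])

```text
t: 10.55
position: [0.5163, -0.33, 0.1733]
ee_rot: [[0.344, 0.939, -0.001], [0.939, -0.344, 0.0], [0.0, -0.001, -1.0]]
force: [-3.0, 2.1, 6.6]
finger_gap: 0.0515
gripper_force: 20.0
```

```bash
python3 where.py; python3 ring.py
```

```text
t 10.55 p [ 0.5163 -0.33    0.1733] yaw 1.2193 gap 0.05146546516536337 mz [0.382 0.576 0.097] F [-3.03  2.14  6.56] gf 20.000411868095398 j6 -0.39896814446861634
ring px [ 269  218  101   79 2147] centre [ 0.51608768 -0.32873825] r 0.023150127564186117
pointer n 236 world dir 2.8286350578483823 dial angle 0.12337471725717153
off tool cm [ 0.11 -0.07  0.13]
```

Emit:
send_rows(targets=[{"ax":0,"ay":0,"az":-0.115,"tx":0,"ty":0,"tz":0,"claw":-0.2},{"ax":0,"ay":0,"az":-0.115,"tx":0,"ty":0,"tz":0,"claw":-0.2},{"ax":0,"ay":0,"az":-0.115,"tx":0,"ty":0,"tz":0,"claw":-0.2},{"ax":0,"ay":0,"az":-0.115,"tx":0,"ty":0,"tz":0,"claw":-0.2},{"ax":0,"ay":0,"az":-0.115,"tx":0,"ty":0,"tz":0,"claw":-0.2},{"ax":0,"ay":0,"az":-0.115,"tx":0,"ty":0,"tz":0,"claw":-0.2},{"ax":0,"ay":0,"az":-0.115,"tx":0,"ty":0,"tz":0,"claw":-0.2},{"ax":0,"ay":0,"az":-0.115,"tx":0,"ty":0,"tz":0,"claw":-0.2},{"ax":0,"ay":0,"az":-0.115,"tx":0,"ty":0,"tz":0,"claw":-0.2},{"ax":0,"ay":0,"az":-0.115,"tx":0,"ty":0,"tz":0,"claw":-0.2},{"ax":0,"ay":0,"az":0,"tx":0,"ty":0,"tz":0,"claw":-0.2}])

```text
t: 11.98
position: [0.5193, -0.3293, 0.1734]
ee_rot: [[-0.717, 0.697, 0.005], [0.697, 0.717, 0.001], [-0.003, 0.004, -1.0]]
force: [6.6, 4.5, 2.2]
finger_gap: 0.0517
gripper_force: 20.0
```

```bash
python3 where.py; python3 ring.py
```

```text
t 11.975 p [ 0.5193 -0.3293  0.1734] yaw 2.3698 gap 0.05171618524848761 mz [ 0.711 -1.071  0.131] F [6.62 4.47 2.23] gf 19.999894201755524 j6 -1.5489051929974074
ring px [ 270  220  100   76 1643] centre [ 0.51631864 -0.32879265] r 0.023024519216606424
pointer n 235 world dir -2.3113916810397264 dial angle 1.2665332855486495
off tool cm [ 0.25 -0.18  0.14]
```

Emit:
send_rows(targets=[{"ax":0,"ay":0,"az":0,"tx":0,"ty":0,"tz":0,"claw":0.4},{"ax":0,"ay":0,"az":0,"tx":0,"ty":0,"tz":0,"claw":0.55},{"ax":0,"ay":0,"az":0,"tx":0.2,"ty":-0.2,"tz":0,"claw":0.55},{"ax":0,"ay":0,"az":0,"tx":0,"ty":0,"tz":-1.5,"claw":0.55},{"ax":0,"ay":0,"az":0,"tx":0,"ty":0,"tz":-3,"claw":0.55},{"ax":0,"ay":0,"az":0,"tx":0,"ty":0,"tz":-3,"claw":0.55},{"ax":0,"ay":0,"az":0,"tx":0,"ty":0,"tz":0,"claw":0.55}])

```text
t: 12.9
position: [0.5151, -0.3318, 0.2515]
ee_rot: [[-0.716, 0.698, 0.005], [0.698, 0.716, -0.005], [-0.007, 0.0, -1.0]]
force: [0.9, 0.4, -0.5]
finger_gap: 0.0719
gripper_force: 0.0
```

```bash
python3 where.py; python3 ring.py; python3 - <<'E'
from h import *
w=snap('wrist'); save(w,'w4.png')
E
```

```text
t 12.9 p [ 0.5151 -0.3318  0.2515] yaw 2.3685 gap 0.07194697917919887 mz [ 0.006  0.028 -0.006] F [ 0.87  0.39 -0.47] gf 0.0 j6 -1.551776235069225
ring px [ 287  185   74   65 1174] centre [ 0.51625533 -0.3292064 ] r 0.023334639512563957
pointer n 106 world dir -2.339632622170237 dial angle 1.2382923444181388
off tool cm [0.02 0.27 7.74]
```

View pics/w4.png

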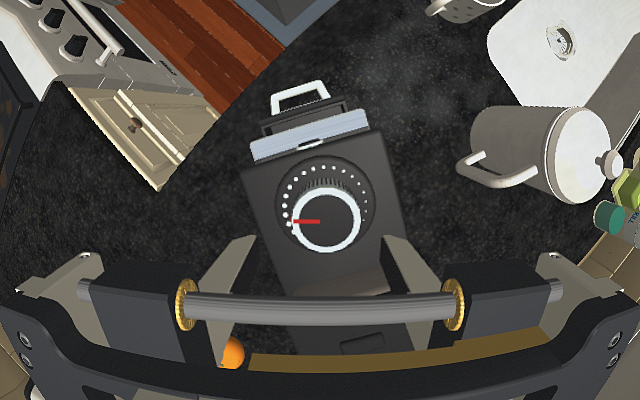

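The pointer moved +1.35 rad from its start notch, which is 4 clicks. Notch zero was 2 clicks finer than the start, so the dial now sits at +6. The handle bar is visible at about (272,88)–(322,82).

```bash
python3 - <<'E'
from h import *
w=snap('wrist'); st=status.state(); M=st['ee_rot']
C=np.linalg.inv(w['camera_from_world']); print('cam in tool cm',(M.T@(C[:3,3]-st['position'])*100).round(1))
a,b=[onz(w,*q,.051,True) for q in((272,88),(323,82))]; m=(a+b)/2; D=np.array([.5162,-.329])
e=b-a; print(a,b,np.hypot(*e[:2]),'mid',m)
d=D-m[:2]; print('yaw axis',np.arctan2(d[1],d[0]),'yaw bar',np.arctan2(e[1],e[0]),np.hypot(*d))
for q in ((251,160),(372,122)): print(onz(w,*q,.16,True))
l,r=[onz(w,*q,.16,True) for q in((242,172),(382,130))]; f=r-l; print('deck front',np.hypot(*f[:2]),np.arctan2(f[1],f[0]))
v=d/np.hypot(*d)
for k in (.05,.09,.0):
    p=m[:2]-v*k; print(k,p,'move cm',(M.T@(np.r_[p,.25]-st['position'])*100).round(2))
E
```

```text
cam in tool cm [  7.6  -0.2 -16.8]
[ 0.39551046 -0.29445722  0.051     ] [ 0.43253449 -0.24780127  0.051     ] 0.05956136522265361 mid [ 0.41402247 -0.27112924  0.051     ]
yaw axis -0.5153279124857704 yaw bar 0.8999979660828767 0.11742772931854022
[ 0.44358327 -0.34508159  0.16      ]
[ 0.49146588 -0.25078679  0.16      ]
deck front 0.12311000801710834 1.0889302171822761
0.05 [ 0.37051591 -0.24648823] move cm [16.08 -3.99 -0.29]
0.09 [ 0.33571067 -0.22677542] move cm [19.95 -5.01 -0.28]
0.0 [ 0.41402247 -0.27112924] move cm [11.25 -2.72 -0.29]
```

Emit:
send_rows(targets=[{"ax":0,"ay":0,"az":0,"tx":3.3,"ty":-0.9,"tz":0,"claw":0.55},{"ax":0,"ay":0,"az":0,"tx":3.3,"ty":-0.9,"tz":0,"claw":-0.2},{"ax":0,"ay":0,"az":0,"tx":3.3,"ty":-0.9,"tz":0,"claw":-1},{"ax":0,"ay":0,"az":0,"tx":3.3,"ty":-0.9,"tz":0,"claw":-1},{"ax":0,"ay":0,"az":0,"tx":3.3,"ty":-1,"tz":0,"claw":-1},{"ax":0,"ay":0,"az":-0.1,"tx":0,"ty":0,"tz":1,"claw":-1},{"ax":0,"ay":0,"az":-0.1,"tx":0,"ty":0,"tz":3,"claw":-1},{"ax":0,"ay":0,"az":-0.09,"tx":0,"ty":0,"tz":3,"claw":-1},{"ax":0,"ay":0,"az":0,"tx":0,"ty":0,"tz":3,"claw":-1},{"ax":0,"ay":0,"az":0,"tx":0,"ty":0,"tz":3,"claw":-1},{"ax":0,"ay":0,"az":0,"tx":0,"ty":0,"tz":0,"claw":-1}])

```text
t: 14.42
position: [0.3617, -0.2461, 0.115]
ee_rot: [[-0.886, 0.464, -0.005], [0.464, 0.886, 0.005], [0.007, 0.003, -1.0]]
force: [-0.1, -0.6, 0.8]
finger_gap: 0.0008
gripper_force: 0.0
```

```bash
python3 where.py .365 -.2505 .03; python3 - <<'E'
from h import *
t=snap('top'); save(t,'t5.png'); w=snap('wrist')
cv2.imwrite('pics/t5.png',cv2.cvtColor(np.hstack([cv2.resize(t['color'][150:310,320:480],(400,400)),cv2.resize(w['color'][160:400,200:440],(400,400))]),cv2.COLOR_RGB2BGR))
E
```

```text
t 14.425 p [ 0.3617 -0.2461  0.115 ] yaw 2.6587 gap 0.0008283250215368138 mz [-0.043  0.011  0.018] F [-0.13 -0.64  0.79] gf 0.0 j6 -1.9413006044295373
move cm [-0.55 -0.26  8.5 ]
```

View pics/t5.png

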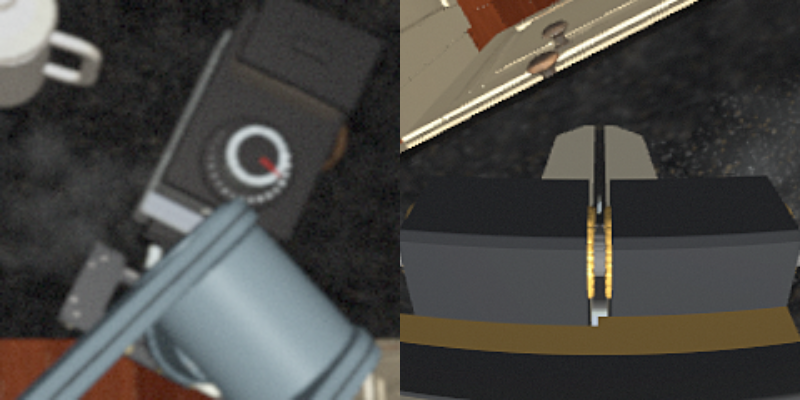

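Seen from above, the closed fingers are in front of the handle, and the pointer is still on the far-right dots. I'll lower and push.

Emit:
send_rows(targets=[{"ax":0,"ay":0,"az":0,"tx":0,"ty":-0.25,"tz":2.5,"claw":-1},{"ax":0,"ay":0,"az":0,"tx":0,"ty":0,"tz":3,"claw":-1},{"ax":0,"ay":0,"az":0,"tx":0,"ty":0,"tz":2.8,"claw":-1},{"ax":0,"ay":0,"az":0,"tx":-1.2,"ty":0,"tz":0,"claw":-1},{"ax":0,"ay":0,"az":0,"tx":-1.2,"ty":0,"tz":0,"claw":-1},{"ax":0,"ay":0,"az":0,"tx":-1,"ty":0,"tz":0,"claw":-1},{"ax":0,"ay":0,"az":0,"tx":-0.7,"ty":0,"tz":0,"claw":-1},{"ax":0,"ay":0,"az":0,"tx":-0.7,"ty":0,"tz":0,"claw":-1},{"ax":0,"ay":0,"az":0,"tx":0,"ty":0,"tz":0,"claw":-1}])

```text
t: 15.65
position: [0.4054, -0.2729, 0.0347]
ee_rot: [[-0.886, 0.464, 0.0], [0.464, 0.886, -0.0], [-0.0, -0.0, -1.0]]
force: [-0.5, -0.5, -0.2]
finger_gap: 0.0005
gripper_force: 0.0
```

```bash
python3 where.py .4229 -.2804 .032
```

```text
t 15.65 p [ 0.4054 -0.2729  0.0347] yaw 2.659 gap 0.000524962633268079 mz [-0.023  0.011 -0.016] F [-0.5  -0.47 -0.2 ] gf 0.0 j6 -1.9094926314794027
move cm [-1.9   0.15  0.27]
```

Emit:
send_rows(targets=[{"ax":0,"ay":0,"az":0,"tx":-0.5,"ty":0,"tz":0,"claw":-1},{"ax":0,"ay":0,"az":0,"tx":-0.5,"ty":0,"tz":0,"claw":-1},{"ax":0,"ay":0,"az":0,"tx":0,"ty":0,"tz":0,"claw":-1}])

```text
t: 16.02
position: [0.4141, -0.2774, 0.0345]
ee_rot: [[-0.886, 0.464, 0.0], [0.464, 0.886, 0.0], [0.0, 0.0, -1.0]]
force: [0.1, 0.8, -0.1]
finger_gap: 0.0006
gripper_force: 0.2
```

Emit:
send_rows(targets=[{"ax":0,"ay":0,"az":0,"tx":-0.4,"ty":0,"tz":0,"claw":-1},{"ax":0,"ay":0,"az":0,"tx":0,"ty":0,"tz":0,"claw":-1}])

```text
t: 16.27
position: [0.4162, -0.2785, 0.0344]
ee_rot: [[-0.886, 0.464, -0.003], [0.464, 0.886, 0.002], [0.003, 0.0, -1.0]]
force: [-4.1, 2.3, 1.9]
finger_gap: 0.0006
gripper_force: 2.1
```

Emit:
send_rows(targets=[{"ax":0,"ay":0,"az":0,"tx":-0.4,"ty":0,"tz":0,"claw":-1},{"ax":0,"ay":0,"az":0,"tx":0,"ty":0,"tz":0,"claw":-1}])

```text
t: 16.52
position: [0.4214, -0.2815, 0.0348]
ee_rot: [[-0.886, 0.464, 0.001], [0.464, 0.886, -0.001], [-0.001, -0.0, -1.0]]
force: [0.1, 0.1, -0.2]
finger_gap: 0.0002
gripper_force: 0.3
```

Emit:
send_rows(targets=[{"ax":0,"ay":0,"az":0,"tx":-0.3,"ty":0,"tz":0,"claw":-1},{"ax":0,"ay":0,"az":0,"tx":0,"ty":0,"tz":0,"claw":-1}])

```text
t: 16.77
position: [0.4217, -0.2814, 0.0344]
ee_rot: [[-0.886, 0.464, -0.004], [0.464, 0.886, 0.002], [0.005, 0.0, -1.0]]
force: [-7.9, 1.9, 5.6]
finger_gap: 0.0005
gripper_force: 4.1
```

Emit:
send_rows(targets=[{"ax":0,"ay":0,"az":0,"tx":-0.3,"ty":0,"tz":0,"claw":-1},{"ax":0,"ay":0,"az":0,"tx":0,"ty":0,"tz":0,"claw":-1}])

```text
t: 17.02
position: [0.4219, -0.2812, 0.034]
ee_rot: [[-0.886, 0.463, -0.009], [0.463, 0.886, 0.005], [0.01, 0.001, -1.0]]
force: [-15.1, 4.3, 11.1]
finger_gap: 0.0005
gripper_force: 7.9
```

Emit:
send_rows(targets=[{"ax":0,"ay":0,"az":0,"tx":-0.3,"ty":0,"tz":0,"claw":-1},{"ax":0,"ay":0,"az":0,"tx":0,"ty":0,"tz":0,"claw":-1}])

```text
t: 17.27
position: [0.422, -0.2811, 0.0337]
ee_rot: [[-0.886, 0.463, -0.014], [0.463, 0.887, 0.009], [0.016, 0.001, -1.0]]
force: [-22.3, 6.0, 16.4]
finger_gap: 0.0004
gripper_force: 11.7
```

Hard stop, with the tool 106 mm from the dial axis, where I expected the bin to be home. I'll back off and check.

Emit:
send_rows(targets=[{"ax":0,"ay":0,"az":0,"tx":1,"ty":0,"tz":0,"claw":-1},{"ax":0,"ay":0,"az":0,"tx":2.5,"ty":0,"tz":0,"claw":-1},{"ax":0,"ay":0,"az":0,"tx":3,"ty":0,"tz":0,"claw":-1},{"ax":0,"ay":0,"az":0,"tx":0,"ty":0,"tz":-4,"claw":-1},{"ax":0,"ay":0,"az":0,"tx":0,"ty":0,"tz":-5,"claw":-1},{"ax":0,"ay":0,"az":0,"tx":0,"ty":0,"tz":-5,"claw":-1},{"ax":0,"ay":0,"az":0,"tx":0,"ty":0,"tz":-5,"claw":-1},{"ax":0,"ay":0,"az":0,"tx":-3,"ty":3,"tz":-3,"claw":-1},{"ax":0,"ay":0,"az":0,"tx":-4,"ty":0,"tz":0,"claw":-1},{"ax":0,"ay":0,"az":0,"tx":-4,"ty":0,"tz":0,"claw":-1},{"ax":0,"ay":0,"az":0,"tx":-3,"ty":0,"tz":0,"claw":-1},{"ax":0,"ay":0,"az":0,"tx":0,"ty":0,"tz":0,"claw":-1}])

```text
t: 18.77
position: [0.5109, -0.2944, 0.254]
ee_rot: [[-0.886, 0.464, 0.001], [0.464, 0.886, -0.0], [-0.001, 0.0, -1.0]]
force: [-0.1, 0.3, -0.3]
finger_gap: 0.0002
gripper_force: 0.0
```

```bash
python3 where.py; python3 ring.py; python3 - <<'E'
from h import *
w=snap('wrist'); save(w,'w6.png')
E
```

```text
t 18.775 p [ 0.5109 -0.2944  0.254 ] yaw 2.6593 gap 0.0002087077473370735 mz [0.025 0.029 0.032] F [-0.11  0.33 -0.26] gf 0.0 j6 -1.800537545639828
ring px [255 214  62  22 449] centre [ 0.51518184 -0.3283276 ] r 0.022024334844482726
pointer n 111 world dir -2.2236404566391346 dial angle 1.3542845099492409
off tool cm [-2.09 -2.82  8.21]
```

View pics/w6.png

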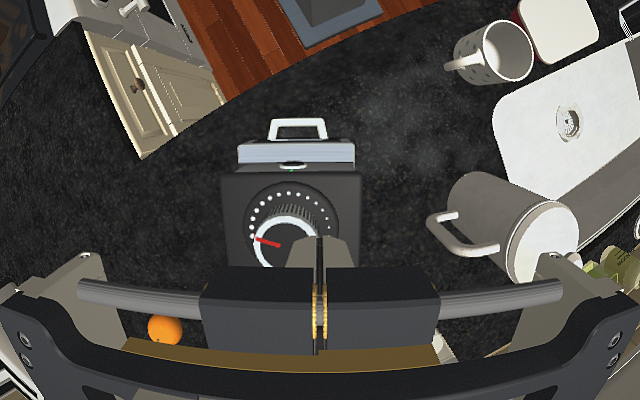

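The bin sits flush in its bay with only the handle showing at (298,128). The pointer still sits in its notch, and the press, mug and tub are undisturbed.

```bash
python3 -c "
from bench import bot; print(bot.job_done())"
```

```text
the job is handed in; nothing more can be done
None
```

I handed the job in after about 19 s of robot time: I felt the burrs touch, opened the dial six clicks coarser, and pushed the grounds bin home to its stop; the press, mug and lunch tub were not disturbed.

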